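# Release the latched key on the microscope lamp console

### The arm

A 6-joint arm with a two-finger parallel gripper is mounted at the origin on the work surface. World frame = base frame: x ahead of the robot, y to its left, z up, the work surface at z = 0. Lengths are in m, angles in rad, forces in N, time in s.
With the tool pointing down it reaches from about 0.35 to 0.975 m from the base axis. Payload 4.9 kg.
Tool frame: the origin (TCP) lies at the very end of the fingers, on their centre line; the grasp point (between the pads) lies 19 mm behind it; z points along the fingers, y is the line along which they close (so a half turn about z gives the same grasp; the last joint's range is limited). The gripper opens to 85 mm and grips with 20 to 120 N. Pads are 22 mm wide; open, the fingers measure 114 mm over their backs; the gripper's body (76 mm by 85 mm) begins 54 mm behind the grasp point. The pads swing forward as they close: fully open they stand 13 mm farther back than shut.
Start: joints at [-1.348, 0.053, 1.613, -0, 1.476, -0.119], TCP at [0.209, -0.589, 0.231] pointing down, gripper open.
Joint ranges: [-3.01, 3.01], [-1.01, 2.22], [0.06, 2.58], [-1.02, 4.17], [0.09, 2.62], [-3.14, 3.14]. Speed limits (rad/s): [2.57, 2.57, 3.14, 3.14, 3.14, 3.14].

### API

Orientations are given as a unit quaternion [w, x, y, z].
In Python, from plant import manip gives the robot as it stands.
- The arm moves only by the tool play_rows, never from a script. Its argument "series" is a list that holds one entry, the list of rows, each a list of 7 numbers: the shift along the world's x, y, z in m, then the turn, a rotation vector about the world's x, y, z in degrees, then the opening, from 0 (shut) to 1 (fully open). In form: [[[dx, dy, dz, rx, ry, rz, grip], ...]]. A call has 1 to 10 rows; each row shifts and turns the commanded pose from where the row before left it; what a row does not reach is not made up. A row lasts 1/10 s, in which the tool goes at most 50 mm and 8.59 degrees, less where a joint would pass 70% of its speed; a pose out of reach is approached as far as the arm can. A call with a gripper value outside its range is refused whole. The fingers move at their own pace and stop on an object; the grip force is fixed at half the most. Time passes only in rows, so rows that do not move let the fingers close. It gives the time, the measured TCP pose, the force, the opening and the grip force at its end, in the units of the state.
- manip.state(): the state, without advancing time (a new reading comes with each control period).
- manip.grab_frame(name): name is "scene" or "top" or "wrist"; returns a dict with "frame" (384x512x3 uint8, blue, green, red), "mtx" (3x3 intrinsics, pixels), "R" (3x3) and "t" (3): a world point X has camera coordinates R X + t. Camera axes: x right, y down, z forward; pixel columns grow to the right and rows downward; lengths in m; the calibration is good to about 2 mm. A picture is of the moment at which its call begins. There is no depth.
- manip.job_done(): hands the job in; it is judged then, once.
The state is a dict: "time": time; "joint_pos": joint angles; "joint_vel": joint speeds; "joint_efforts": joint torques, N m; "tool_pos": TCP position; "tool_rot": TCP orientation; "contact_force": force on the tool from outside, world axes, zero at the start; "ft_torque": the same for the moment, N m; "gripper_width": opening from 0.0 (shut) to 1.0 (fully open); "grasp_force": force on a finger pad.
Only numpy, scipy, OpenCV 4.12 (cv2) and the standard library are available. Lean on these libraries where they do the work, as an engineer would, in place of code of your own. Each camera call takes 0.05 s, during which the arm holds its last target. There are 200 camera calls.

### The job

On the microscope's lamp console four identical keys stand in a row and one of them has been left latched down. With a fingertip, tap each key lightly in turn, starting with the one nearest the round dial and working away from it, to feel which is latched; then press that key fully in and let it go, so that it springs up level with the others. Push none of the other keys in, and leave the vials and the bottle where they stand.

Things in the scene. Friction and masses are not known exactly. Their poses are not given: they have to be found in the camera images.
- console: White flat-topped box, fixed to the bench, 130 x 290 x 55 mm (its x, y, z). Origin at the centre of its underside. The row of keys runs along its y axis on the top, key centres at x = 0 and y = +50, 0, -50, -100 mm. A fixed black round dial, 30 mm across and 14 mm high, stands on the top at y = +112 mm, next to key 1.
- key1: Key nearest the dial: white plastic cap, 30 mm (console's x) by 24 mm (its y). Origin at the centre of its flat top, z up. All four keys are alike. A free key's top is 73 mm above the bench (18 mm above the console's top); a latched key rests 4 mm lower, at 69 mm, and does not yield to a light tap. A key moves straight down, at most 9.5 mm below the free height.
- key2: Key second from the dial: white plastic cap, 30 mm (console's x) by 24 mm (its y). Origin at the centre of its flat top, z up. Like key 1. A free key gives under about 1.5 N and then sinks 1 mm per 0.3 N more; the latched key only starts to move at about 2.7 N.
- key3: Key third from the dial: white plastic cap, 30 mm (console's x) by 24 mm (its y). Origin at the centre of its flat top, z up. Like key 1. Any key trips its hidden catch 7 to 8.5 mm below the free height, at about 4.5 to 6 N: the latched key then springs up when let go, but a free key pushed that far stays down for good and spoils the job.
- key4: Key farthest from the dial: white plastic cap, 30 mm (console's x) by 24 mm (its y). Origin at the centre of its flat top, z up. Like key 1. The latched key may be pressed on to the bottom of its travel (a 10 N push gets there).
- vial_a_mid (a point): Glass vial with a tan foam-like stopper, 27 mm across, 95 mm tall, standing loose on the bench beyond the console; this point is on its axis half-way up. To be left alone.
- vial_b_mid (a point): A second such vial, likewise.
- bottle_mid (a point): White plastic bottle with a green cap, 60 mm across, 120 mm tall, standing loose beside the console's dial end; this point is on its axis half-way up. To be left alone.

How it is judged:
By the outcome, as a careful person would: the job done as asked, in the order asked, and still so for the second after the job is handed in, with the robot touching nothing.
It also fails if it takes over 51 s, if anything falls off the work surface, if the arm or the gripper's body presses on something with over 40 N, if the wrist force passes 120 N, or if a joint passes its speed limit or range.

## Working session

There is one attempt and no reset: what is moved stays moved. The work goes in short steps, Python scripts to look and compute and a tool call to move; the robot and the scene stay as the last step left them, time stands still between calls to the robot, and variables do not carry over. Pictures are saved under pics/ and viewed, at most 10 in all, crops included, and the job is handed in when it is done.

Besides the shell and the picture viewer there is one more tool, called after "Emit:" as name(argument=value, ...) on one line, values as JSON. play_rows: Moves the arm, as the interface text tells. Its arguments: {"type":"object","properties":{"series":{"type":"array"}},"required":["series"]}

```bash
mkdir -p pics; python3 - <<'E'
from plant import manip
import cv2,numpy as np
for n in("scene","top"):
    f=manip.grab_frame(n);cv2.imwrite(f"pics/{n}0.png",f["frame"]);np.savez(f"{n}.npz",**f)
s=manip.state();print(s)
E
```

```text
{'time': 0.1, 'joint_pos': array([-1.34802581e+00,  5.33214838e-02,  1.61416203e+00,  2.61401884e-06,
        1.47596460e+00, -1.18962403e-01]), 'joint_vel': array([ 0.00058794,  0.00019374, -0.00321208, -0.00103885,  0.00148338,
       -0.00192344]), 'joint_efforts': array([ 7.79358579e-04, -3.94903886e+01, -3.71362281e+01, -4.08842948e-05,
        3.93731039e-03,  2.49315440e-05]), 'tool_pos': array([ 0.20934969, -0.58830517,  0.23016375]), 'tool_rot': array([-9.26549306e-04,  9.85437404e-01,  1.70036059e-01, -4.68321256e-05]), 'contact_force': array([0.0294858 , 0.42941408, 0.21560955]), 'ft_torque': array([-0.02146594, -0.01478607,  0.03962835]), 'grasp_force': 0.0, 'gripper_width': 0.9964994120242643}
```

View pics/top0.png

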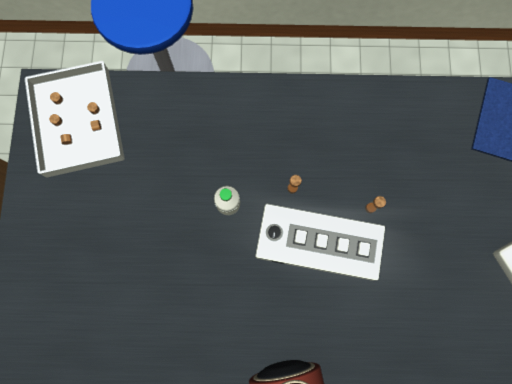

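View pics/scene0.png

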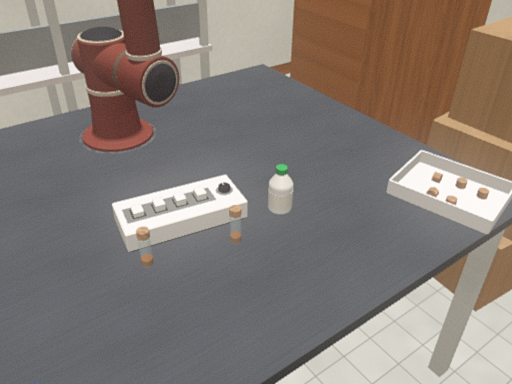

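The top view shows the dial at about (274,232), the keys at (301,237), (322,241), (343,245) and (364,249), the bottle at (227,200) and the vials at (295,183) and (378,203). The scene view agrees. Next I fit the console pose.

```bash
cat > h.py <<'E'
import numpy as np,cv2
def back(f,uv,z):
    d=f["R"].T@np.linalg.inv(f["mtx"])@np.r_[uv,1.]; c=-f["R"].T@f["t"]
    return c+d*(z-c[2])/d[2]
E
python3 - <<'E'
import numpy as np,cv2
from h import back
from scipy.optimize import least_squares
f=np.load("top.npz");g=cv2.cvtColor(f["frame"],cv2.COLOR_BGR2GRAY)
_,m=cv2.threshold(g,170,255,0)
n,l,st,c=cv2.connectedComponentsWithStats(m[200:285,250:392])
for i in range(1,n):
    if st[i,4]>20: print(st[i],c[i]+[250,200])
big=1+np.argmax(st[1:,4])
cnt=max(cv2.findContours((l==big).astype(np.uint8),0,2)[0],key=cv2.contourArea)
r=cv2.minAreaRect(cnt);box=cv2.boxPoints(r)+[250,200];print(r,box)
print([back(f,b,.055)[:2].round(4) for b in box], back(f,np.array(r[0])+[250,200],.055))
w=[back(f,b,.055)[:2] for b in box];print("sides",[np.linalg.norm(w[i]-w[i-1]).round(4) for i in range(4)])
for p in [(301,237),(322,241),(343,245),(364,249)]: print(back(f,p,.073).round(4))
print("dial",back(f,(274,232),.069))
print("cam",-f["R"].T@f["t"])
for p,z in [((295.5,180),.095),((380,201.5),.095),((225.5,194.5),.12)]: print(back(f,p,z).round(3))
cv2.imwrite("pics/c1.png",cv2.resize(f["frame"][170:290,205:395],None,fx=4,fy=4,interpolation=2))
f=np.load("scene.npz");cv2.imwrite("pics/c2.png",cv2.resize(f["frame"][170:245,105:255],None,fx=5,fy=5,interpolation=2))
E
```

```text
[   6    4  129   76 4503] [318.41083722 241.58560959]
[ 45  30  12  14 130] [300.42307692 236.30769231]
[ 66  34  12  14 134] [321.58208955 240.28358209]
[ 87  38  12  14 134] [342.8358209  244.31343284]
[108  42  12  14 131] [363.8778626  248.48091603]
((71.43019104003906, 41.70566177368164), (124.57904815673828, 54.67226791381836), 10.619654655456543) [[255.16981506 257.09434128]
 [265.24528503 203.35849094]
 [387.69056702 226.31698227]
 [377.61509705 280.05283356]]
[array([0.4494, 0.106 ]), array([0.5775, 0.0839]), array([ 0.5274, -0.2071]), array([ 0.4019, -0.1779])] [ 0.48811987 -0.04935303  0.055     ]
sides [np.float64(0.2879), np.float64(0.13), np.float64(0.2954), np.float64(0.1288)]
[0.4963 0.0007 0.073 ]
[ 0.488  -0.0479  0.073 ]
[ 0.4796 -0.0962  0.073 ]
[ 0.4713 -0.1444  0.073 ]
dial [0.50732859 0.06315378 0.069     ]
cam [0.38368479 0.11403792 1.08978779]
[0.627 0.015 0.095]
[ 0.579 -0.18   0.095]
[0.584 0.176 0.12 ]
```

View pics/c1.png

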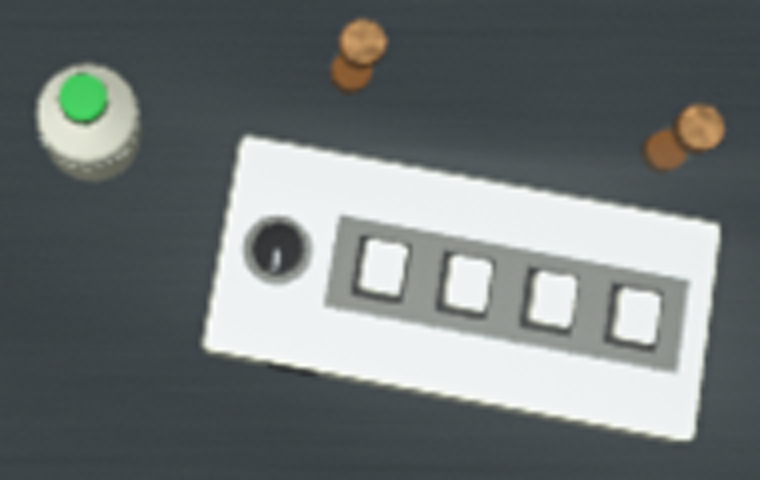

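View pics/c2.png

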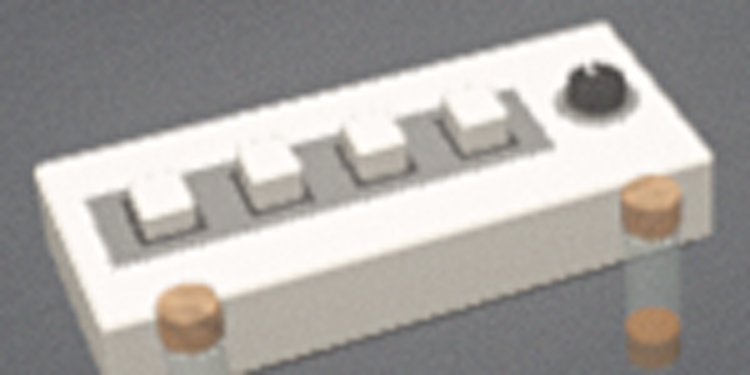

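The key spacing comes out at 49 mm against 50, and the console sides at 129 x 291 mm. The console y axis points along (0.17, 0.985). Now I move above key 1, closing the fingers and aligning them with the console on the way.

Emit:
play_rows(series=[[[0.018, 0.037, 0, 0, 0, -5, 0], [0.018, 0.037, 0, 0, 0, -5, 0], [0.018, 0.037, 0, 0, 0, -5, 0], [0.018, 0.037, 0, 0, 0, -5, 0], [0.018, 0.037, 0, 0, 0, -5, 0], [0.018, 0.037, 0, 0, 0, -5, 0], [0.018, 0.037, 0, 0, 0, 0, 0], [0.018, 0.037, 0, 0, 0, 0, 0], [0.018, 0.037, 0, 0, 0, 0, 0], [0.018, 0.037, 0, 0, 0, 0, 0]]])

```text
time: 1.1
tool_pos: [0.3897, -0.2171, 0.2309]
tool_rot: [-0.0, 0.996, -0.091, -0.0]
contact_force: [0.3, -0.3, 0.4]
gripper_width: -0.001
grasp_force: 0.0
```

Emit:
play_rows(series=[[[0.018, 0.037, -0.01, 0, 0, 0, 0], [0.018, 0.037, -0.02, 0, 0, 0, 0], [0.018, 0.037, -0.02, 0, 0, 0, 0], [0.018, 0.037, -0.02, 0, 0, 0, 0], [0.018, 0.037, -0.02, 0, 0, 0, 0], [0.018, 0.034, -0.01, 0, 0, 0, 0], [0, 0, -0.01, 0, 0, 0, 0], [0, 0, 0, 0, 0, 0, 0], [0, 0, 0, 0, 0, 0, 0], [0, 0, 0, 0, 0, 0, 0]]])

```text
time: 2.1
tool_pos: [0.4976, -0.0008, 0.122]
tool_rot: [0.0, 0.996, -0.092, 0.001]
contact_force: [-0.6, 0.3, 0.1]
gripper_width: -0.003
grasp_force: 0.0
```

Emit:
play_rows(series=[[[0, 0.001, -0.015, 0, 0, 0, 0], [0, 0, -0.015, 0, 0, 0, 0], [0, 0, -0.01, 0, 0, 0, 0], [0, 0, 0, 0, 0, 0, 0], [0, 0, 0, 0, 0, 0, 0]]])

```text
time: 2.6
tool_pos: [0.497, 0.0011, 0.0806]
tool_rot: [-0.0, 0.996, -0.091, -0.001]
contact_force: [0.3, 0.1, 0.8]
gripper_width: 0.001
grasp_force: 0.0
```

```bash
python3 - <<'E'
from plant import manip
import cv2,numpy as np
a=manip.grab_frame("wrist")["frame"];b=manip.grab_frame("scene")["frame"]
b=cv2.resize(b[120:245,105:275],(512,376),interpolation=2)
cv2.imwrite("pics/w1.png",cv2.resize(np.vstack([a,b]),None,fx=.78,fy=.78))
s=manip.state();print(s["tool_pos"],s["contact_force"])
E
```

```text
[0.49787125 0.0011175  0.08172066] [-0.18371158  0.36271372  0.134415  ]
```

View pics/w1.png

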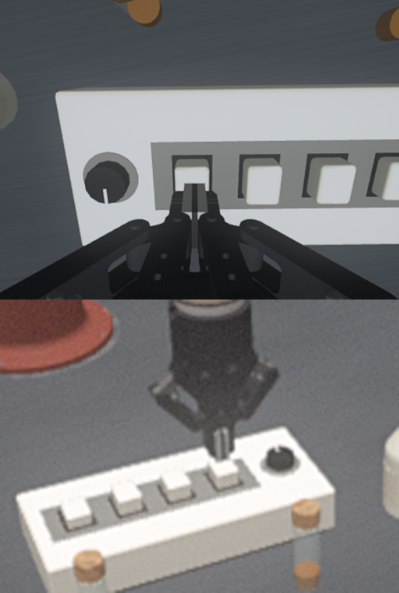

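The fingertips are centred on key 1. The wrist view shows it under the tip at about (192,178), and the scene view agrees. Now the light tap.

Emit:
play_rows(series=[[[0, 0, -0.003, 0, 0, 0, 0], [0, 0, -0.003, 0, 0, 0, 0], [0, 0, -0.002, 0, 0, 0, 0], [0, 0, -0.001, 0, 0, 0, 0], [0, 0, -0.001, 0, 0, 0, 0], [0, 0, 0, 0, 0, 0, 0], [0, 0, 0, 0, 0, 0, 0]]])

```text
time: 3.4
tool_pos: [0.4975, 0.0012, 0.0714]
tool_rot: [-0.0, 0.996, -0.091, -0.0]
contact_force: [-1.6, -0.1, 1.6]
gripper_width: -0.005
grasp_force: 0.9
```

Emit:
play_rows(series=[[[0, 0, 0, 0, 0, 0, 0]]])

```text
time: 3.5
tool_pos: [0.4975, 0.0012, 0.0714]
tool_rot: [-0.0, 0.996, -0.091, 0.0]
contact_force: [-0.4, 0.1, 1.6]
gripper_width: -0.001
grasp_force: 0.9
```

Emit:
play_rows(series=[[[0, 0, 0, 0, 0, 0, 0]]])

```text
time: 3.6
tool_pos: [0.4975, 0.0012, 0.0714]
tool_rot: [-0.0, 0.996, -0.091, 0.0]
contact_force: [-1.6, 0.4, 1.9]
gripper_width: 0.0
grasp_force: 0.9
```

Key 1 touches at free height and gives at about 1.7 N, so it is free. On to key 2.

Emit:
play_rows(series=[[[0, 0, 0.005, 0, 0, 0, 0], [0, 0, 0.01, 0, 0, 0, 0], [-0.0028, -0.0165, 0, 0, 0, 0, 0], [-0.0029, -0.0165, 0, 0, 0, 0, 0], [-0.0028, -0.0163, 0, 0, 0, 0, 0], [0, 0, -0.005, 0, 0, 0, 0], [0, 0, -0.005, 0, 0, 0, 0], [0, 0, -0.003, 0, 0, 0, 0], [0, 0, -0.001, 0, 0, 0, 0], [0, 0, -0.001, 0, 0, 0, 0]]])

```text
time: 4.6
tool_pos: [0.4888, -0.0476, 0.0712]
tool_rot: [-0.0, 0.996, -0.09, -0.001]
contact_force: [-1.4, 0.5, 1.2]
gripper_width: -0.002
grasp_force: 0.9
```

Emit:
play_rows(series=[[[0, 0, 0, 0, 0, 0, 0], [0, 0, 0, 0, 0, 0, 0]]])

```text
time: 4.8
tool_pos: [0.489, -0.0478, 0.0714]
tool_rot: [-0.0, 0.996, -0.091, -0.0]
contact_force: [-0.4, 1.5, 2.0]
gripper_width: 0.0
grasp_force: 0.9
```

Emit:
play_rows(series=[[[0, 0, 0, 0, 0, 0, 0]]])

```text
time: 4.9
tool_pos: [0.4891, -0.0479, 0.0715]
tool_rot: [-0.0, 0.996, -0.091, 0.0]
contact_force: [0.0, 0.7, 2.0]
gripper_width: -0.0
grasp_force: 0.8
```

Key 2 is free as well. On to key 3.

Emit:
play_rows(series=[[[0, 0, 0.005, 0, 0, 0, 0], [0, 0, 0.01, 0, 0, 0, 0], [-0.0028, -0.0165, 0, 0, 0, 0, 0], [-0.0029, -0.0165, 0, 0, 0, 0, 0], [-0.0028, -0.0163, 0, 0, 0, 0, 0], [0, 0, -0.005, 0, 0, 0, 0], [0, 0, -0.005, 0, 0, 0, 0], [0, 0, -0.003, 0, 0, 0, 0], [0, 0, -0.001, 0, 0, 0, 0], [0, 0, -0.001, 0, 0, 0, 0]]])

```text
time: 5.9
tool_pos: [0.4803, -0.0969, 0.0712]
tool_rot: [-0.0, 0.996, -0.09, -0.001]
contact_force: [-1.8, 0.8, 2.0]
gripper_width: 0.003
grasp_force: 0.9
```

Emit:
play_rows(series=[[[0, 0, 0, 0, 0, 0, 0], [0, 0, 0, 0, 0, 0, 0]]])

```text
time: 6.1
tool_pos: [0.4805, -0.0971, 0.0714]
tool_rot: [-0.0, 0.996, -0.091, -0.0]
contact_force: [-1.3, 1.0, 1.7]
gripper_width: 0.006
grasp_force: 0.9
```

Emit:
play_rows(series=[[[0, 0, 0, 0, 0, 0, 0]]])

```text
time: 6.2
tool_pos: [0.4806, -0.0972, 0.0715]
tool_rot: [-0.0, 0.996, -0.091, 0.0]
contact_force: [-0.9, 0.9, 2.0]
gripper_width: -0.001
grasp_force: 0.8
```

Key 3 is free too. On to key 4.

Emit:
play_rows(series=[[[0, 0, 0.005, 0, 0, 0, 0], [0, 0, 0.01, 0, 0, 0, 0], [-0.0028, -0.016, 0, 0, 0, 0, 0], [-0.0027, -0.016, 0, 0, 0, 0, 0], [-0.0025, -0.016, 0, 0, 0, 0, 0], [0, 0, -0.005, 0, 0, 0, 0], [0, 0, -0.005, 0, 0, 0, 0], [0, 0, -0.003, 0, 0, 0, 0], [0, 0, -0.001, 0, 0, 0, 0], [0, 0, -0.001, 0, 0, 0, 0]]])

```text
time: 7.2
tool_pos: [0.4724, -0.1449, 0.071]
tool_rot: [-0.0, 0.996, -0.09, -0.0]
contact_force: [0.6, 0.7, 0.3]
gripper_width: 0.001
grasp_force: 0.0
```

Emit:
play_rows(series=[[[0, 0, 0, 0, 0, 0, 0], [0, 0, 0, 0, 0, 0, 0]]])

```text
time: 7.4
tool_pos: [0.4726, -0.1453, 0.0714]
tool_rot: [0.0, 0.996, -0.091, 0.0]
contact_force: [-0.2, 0.4, -0.3]
gripper_width: 0.002
grasp_force: 0.0
```

Emit:
play_rows(series=[[[0, 0, 0, 0, 0, 0, 0]]])

```text
time: 7.5
tool_pos: [0.4727, -0.1454, 0.0715]
tool_rot: [0.0, 0.996, -0.091, 0.0]
contact_force: [-0.1, -0.2, -0.3]
gripper_width: 0.001
grasp_force: 0.0
```

There is no contact at free height, so key 4 is the lower one. I carry on with a light tap to 69 mm.

Emit:
play_rows(series=[[[0, 0, -0.001, 0, 0, 0, 0], [0, 0, -0.001, 0, 0, 0, 0], [0, 0, 0, 0, 0, 0, 0], [0, 0, 0, 0, 0, 0, 0]]])

```text
time: 7.9
tool_pos: [0.4724, -0.1454, 0.0692]
tool_rot: [-0.0, 0.996, -0.091, -0.0]
contact_force: [0.2, -0.1, 0.5]
gripper_width: -0.003
grasp_force: 0.0
```

Emit:
play_rows(series=[[[0, 0, -0.0005, 0, 0, 0, 0], [0, 0, 0, 0, 0, 0, 0], [0, 0, 0, 0, 0, 0, 0]]])

```text
time: 8.2
tool_pos: [0.4726, -0.1455, 0.0689]
tool_rot: [0.0, 0.996, -0.091, 0.0]
contact_force: [0.3, 1.2, 0.5]
gripper_width: 0.006
grasp_force: 0.1
```

It touches at 69 mm. I firm the tap up slightly, lift, then press fully in.

Emit:
play_rows(series=[[[0, 0, -0.0005, 0, 0, 0, 0], [0, 0, 0, 0, 0, 0, 0], [0, 0, 0, 0, 0, 0, 0]]])

```text
time: 8.5
tool_pos: [0.4725, -0.1455, 0.0685]
tool_rot: [0.0, 0.996, -0.091, 0.0]
contact_force: [-1.0, 1.3, 2.1]
gripper_width: -0.002
grasp_force: 1.1
```

Emit:
play_rows(series=[[[0, 0, 0.005, 0, 0, 0, 0], [0, 0, 0.003, 0, 0, 0, 0], [0, 0, 0, 0, 0, 0, 0], [0, 0, -0.005, 0, 0, 0, 0], [0, 0, -0.003, 0, 0, 0, 0], [0, 0, -0.002, 0, 0, 0, 0], [0, 0, -0.002, 0, 0, 0, 0], [0, 0, -0.001, 0, 0, 0, 0], [0, 0, 0, 0, 0, 0, 0], [0, 0, 0, 0, 0, 0, 0]]])

```text
time: 9.5
tool_pos: [0.4724, -0.1454, 0.0637]
tool_rot: [-0.0, 0.996, -0.091, -0.0]
contact_force: [-2.3, 0.3, 5.3]
gripper_width: -0.001
grasp_force: 2.7
```

Key 4 is stiff at 69 mm (2.1 N without sinking), so it is the latched one. I press on to the bottom.

Emit:
play_rows(series=[[[0, 0, -0.001, 0, 0, 0, 0], [0, 0, -0.0005, 0, 0, 0, 0], [0, 0, 0, 0, 0, 0, 0], [0, 0, 0, 0, 0, 0, 0]]])

```text
time: 9.9
tool_pos: [0.4724, -0.1454, 0.0634]
tool_rot: [-0.0, 0.996, -0.091, -0.001]
contact_force: [-5.9, 3.5, 13.8]
gripper_width: 0.003
grasp_force: 6.4
```

The force rose to 13.8 N, so the key is on its stop. Now I let it go and look.

Emit:
play_rows(series=[[[0, 0, 0.003, 0, 0, 0, 0], [0, 0, 0.005, 0, 0, 0, 0], [0, 0, 0.01, 0, 0, 0, 0], [0, 0, 0.02, 0, 0, 0, 0], [0, 0, 0.03, 0, 0, 0, 0], [-0.005, 0, 0.03, 0, 0, 0, 0], [-0.02, -0.02, 0.02, 0, 0, 0, 0], [-0.02, -0.02, 0.02, 0, 0, 0, 0], [0, 0, 0, 0, 0, 0, 0], [0, 0, 0, 0, 0, 0, 0]]])

```text
time: 10.9
tool_pos: [0.4275, -0.1856, 0.2002]
tool_rot: [0.0, 0.996, -0.091, 0.001]
contact_force: [0.0, 1.2, -0.2]
gripper_width: 0.003
grasp_force: 0.0
```

```bash
python3 - <<'E'
from plant import manip
import cv2,numpy as np
a=manip.grab_frame("scene")["frame"];o=np.load("scene.npz")["frame"]
c=lambda b:cv2.resize(b[165:270,105:300],(780,290*780//540),interpolation=2)[:300]
cv2.imwrite("pics/s2.png",np.vstack([cv2.resize(x[165:270,105:300],(540,290),interpolation=2) for x in(o,a)]))
s=manip.state();print(s["tool_pos"],s["contact_force"])
E
```

```text
[ 0.42731564 -0.18503524  0.19922188] [-0.17731446  0.57345572 -0.47019054]
```

View pics/s2.png

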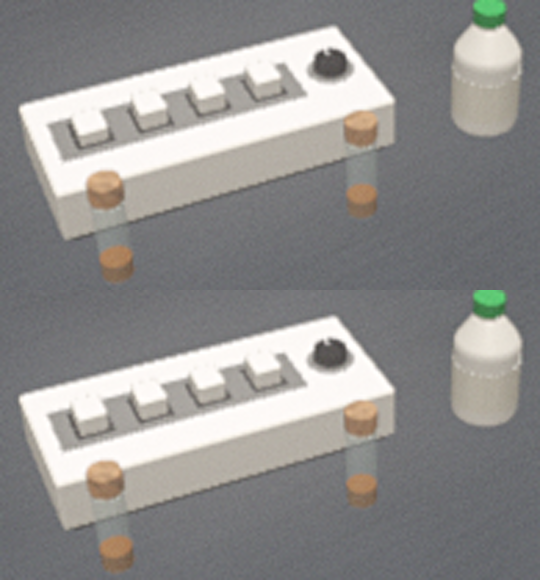

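In the after view (bottom), key 4 at about (90,412) stands taller than before and is level with the others. The vials and bottle have not moved.

```bash
python3 -c "
from plant import manip
print(manip.job_done())"
```

```text
the job is handed in; nothing more can be done
None
```

I tapped keys 1 to 4 in order and found key 4, the one farthest from the dial, latched. I pressed it to its stop and released it; in the last picture it stands level with the others and the vials and bottle are unmoved, and the job is handed in (no verdict was returned).

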